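Set the amplifier dial and hold the sensor rod at its length mark

TASK

Calibrate the spring-return position sensor: first turn the amplifier's dial anticlockwise until its pointer nose points at the raised index tick beside it, and leave it there. Then pull the sensor's rod out by its handle, against its spring, until the needle lies right over the ridge that marks the length on the rail, and keep holding it still there: the job ends with the gripper holding the rod out, not letting go. Leave the other things on the table where they are.

Things in the scene. Friction and masses are not known exactly. Their poses are not given: they have to be found in the camera images.
- amp: sensor amplifier, a low grey instrument case with the dial on top; fixed to the table. Case 170 x 160 mm (its x and y), top 70 mm above the table. Origin on the table right under the dial's turning axis; the case reaches from x = -70 to +100 mm and y = -80 to +80 mm of it
- dial_grip (a point): middle of the bar grip of the black dial, on the turning axis (vertical), 101 mm above the table. The bar is 40 mm long (this point's x), 14 mm thick (its y), and spans 81 to 113 mm above the table; below it is a round skirt of 44 mm diameter (top 81 mm). The point's +x points to the pointer nose, a thin low nose that sticks out of the skirt at one end of the bar to 35 mm from the axis, with a white line
- dial (a joint): dial angle, rad, growing anticlockwise seen from above, same sense as yaw; range -0.6 to 1.7; 0 when the nose points along the amplifier's +x. Stiff: friction torque about 0.05 N m, stays where it is left
- index_tick (a point): the index mark: the only raised dark tick (16 x 5 mm, 75 mm above the table) on the bare round metal plate (112 mm diameter) round the dial. The point is the tick's middle top, 45 mm from the dial axis; its +x points straight outward from the dial axis through the tick. Fixed, but its direction differs from run to run; always 0.5 to 1.5 rad anticlockwise of where the dial's nose starts
- rig: spring-return position sensor on a plywood board, fixed to the table. Board 320 x 130 x 12 mm, from x = -115 to +205 mm and y = -53 to +77 mm of the origin. Origin on the table right under the handle's rest position. A metal tube (24 mm diameter, axis 45 mm above the table, along x, top 57 mm) reaches from x = +65 to +190 mm; the steel rod slides out of it towards -x of the rig. A low rail, 18 mm wide, top 28 mm above the table, runs along y = +50 mm and carries the mark
- handle_grip (a point): grip point of the upright grey handle plate at the rod's end, 85 mm above the table; the plate is 14 mm thick along the rod (this point's x), 30 mm wide (its y), and spans 25 to 100 mm above the table. The point's x and y are those of the rig. At rest the tube's mouth is 65 mm behind it (+x), and the 8 mm rod runs between at 45 mm height, so fingers may come down in front of and behind the plate to 60 mm above the table
- rod (a joint): how far the rod is pulled out, m: 0 at rest, up to 0.10, growing as the handle moves towards -x of the rig. An inner spring pulls it back at all times: about 4 N at rest, 1 N more for each 10 mm, so it flies back when let go
- needle_tip (a point): on the thin dark needle (4 mm diameter) that sticks out sideways from the handle (+y of the rig) to 58 mm from the rod's axis; the point lies on it above the rail, level with the handle plate's middle along the rod, 50 mm to the side, 45 mm above the table. It moves with the handle
- mark_top (a point): the length mark: a dark raised ridge (5 mm along the rod, 22 mm across it) clipped on the rail; point at the middle of its top, 40 mm above the table; axes as the rig's. Fixed, but at a different place along the rail from run to run, 45 to 80 mm in front (-x) of the resting needle. When pulled right, the needle lies straight above the ridge, 3 mm clear of it
- meter: bystander, to be left alone: hand-held grey multimeter, lying flat, 150 x 72 x 40 mm; origin at its underside
- screwdriver: bystander, to be left alone: black screwdriver lying on the table, length 170 mm
- mouse: bystander, to be left alone: black computer mouse 105 x 60 x 32 mm; origin at its underside
- tape: bystander, to be left alone: roll of tape lying flat, diameter x height 90 x 22 mm; origin at its underside
- board: bystander, to be left alone: green circuit board 90 x 60 x 14 mm; origin at its underside

How it is judged:
By the outcome, as a careful person would: the job done as asked, in the order asked, and still so for the second after the job is handed in, while the arm keeps its last pose, push and grip.
It also fails if it takes over 51 s, if anything falls off the work surface, if the arm or the gripper's body presses on something with over 40 N, if the wrist force passes 120 N, or if a joint passes its speed limit or range.

ROBOT

A 7-joint arm with a two-finger parallel gripper is mounted at the origin on the work surface. World frame = base frame: x ahead of the robot, y to its left, z up, the work surface at z = 0. Lengths are in m, angles in rad, forces in N, time in s.
With the tool pointing down it reaches from about 0.375 to 0.925 m from the base axis. Payload 3.1 kg.
Tool frame: the origin (TCP) lies midway between the tips of the shut fingers; the grasp point (between the pads) lies 19 mm behind it; x points along the fingers, z is the direction in which the jaws open and shut, and the axes are right-handed (so a half turn about x gives the same grasp; the last joint's range is limited). The gripper opens to 85 mm and grips with 20 to 120 N. Pads are 22 mm wide; open, the fingers measure 114 mm over their backs; the gripper's body (76 mm by 85 mm) begins 54 mm behind the grasp point. The pads swing forward as they close: fully open they stand 13 mm farther back than shut.
Start: joints at [-1.285, 0.383, 0.044, 1.598, -0.018, 1.161, -0.05], TCP at [0.243, 0.603, 0.231] pointing down, gripper open.
Joint ranges: [-2.61, 2.61], [-0.41, 2.15], [-1.48, 1.57], [0, 2.5], [-1.57, 4.71], [0.05, 1.97], [-2.85, 2.85]. Speed limits (rad/s): [2.79, 2.79, 3.14, 3.14, 3.14, 3.14, 3.14].

INTERFACE

Orientations are given as a unit quaternion [w, x, y, z].
In Python, from rig import manip gives the robot as it stands.
- The arm moves only by the tool arm_command, never from a script. Its argument "rows" is a list that holds one entry, the list of rows, each a list of 4 numbers: the shift along the tool's x, y, z in units of 50 mm (1.0 is 50 mm), then the turn about the tool's x in units of 6 degrees (1.0 is 6 degrees). A call has 1 to 12 rows; each row shifts and turns the commanded pose from where the row before left it, along the tool's axes as they then stand; what a row does not reach is not made up. A row lasts 1/8 s, in which the tool goes at most 62.5 mm and 10.7 degrees, less where a joint would pass 70% of its speed; a pose out of reach is approached as far as the arm can. A call is refused whole if a number of a shift passes 1 or a number of a turn 1, either way. A call with a gripper value outside its range is refused whole. "jaw" is the closure, from 0 (fully open) to 1 (shut), set as the call begins (left out, the last holds). The fingers move at their own pace and stop on an object; the grip force is fixed at half the most. Time passes only in rows, so rows that do not move let the fingers close. It gives the time, the measured TCP pose, the force and the opening at its end, in the units of the state.
- manip.read_state(): the state, without advancing time (a new reading comes with each control period).
- manip.snapshot(name): name is "side" or "top" or "wrist"; returns a dict with "img" (384x512x3 uint8, red, green, blue), "vfov" (degrees; the focal length in pixels is half the picture's height over the tangent of half this angle, whatever the lens; pixels are square), "cx", "cy" (the principal point, pixels), "world_to_cam" (4x4, takes a point from world to camera coordinates); the wrist camera has in their place "tool_from_camera" (4x4, takes a point from camera to tool coordinates, whose origin is the TCP and whose axes are the tool frame's). Camera axes: x right, y up, looking along -z (the intrinsics and any distortion apply to the point x, -y, -z); pixel columns grow to the right and rows downward; lengths in m; the calibration is good to about 2 mm. A picture is of the moment at which its call begins: read the wrist's pose just before it. There is no depth.
- manip.sign_off(): hands the job in, once; it reports no verdict.
The state is a dict: "t": time; "q": joint angles; "dq": joint speeds; "effort": joint torques, N m; "position": TCP position; "tcp_rot": TCP orientation; "ft_force": force on the tool from outside, world axes, zero at the start; "torque": the same for the moment, N m; "grip_width": finger opening in m.
Only numpy, scipy, OpenCV 4.12 (cv2) and the standard library are available. Lean on these libraries where they do the work, as an engineer would, in place of code of your own. Each camera call takes 0.05 s, during which the arm holds its last target.

## Working session

There is one attempt and no reset: what is moved stays moved. The work goes in short steps, Python scripts to look and compute and a tool call to move; the robot and the scene stay as the last step left them, time stands still between calls to the robot, and variables do not carry over. Pictures are saved under pics/ and viewed, and the job is handed in when it is done.

Besides the shell and the picture viewer there is one more tool, called after "Request:" as a command line: name --argument value ..., lists and objects as JSON in quotes. arm_command: Moves the arm, as the interface text tells. Its arguments: {"type":"object","properties":{"rows":{"type":"array","items":{"type":"array","items":{"type":"array","items":{"type":"number"}}}},"jaw":{"type":"number"}},"required":["rows"]}

```bash
ls; mkdir -p pics
python3 - <<'E'
from rig import manip
import cv2,numpy as np
s=manip.read_state();print(s)
for n in("side","top","wrist"):
    d=manip.snapshot(n);cv2.imwrite(f"pics/{n}0.png",d["img"][:,:,::-1])
    print(n,{k:(np.round(v,4).tolist() if k!="img" else 0) for k,v in d.items()})
E
```

```text
pics
{'t': 0.0, 'q': array([-1.28477   ,  0.38383121,  0.04387392,  1.59961013, -0.01788038,
        1.16116228, -0.0499104 ]), 'dq': array([-0.00144699, -0.00101634,  0.0004814 ,  0.00076812, -0.00165369,
       -0.0015231 , -0.00038532]), 'effort': array([ 1.16602849e-03, -4.33454740e+01,  1.02501936e+00, -2.49522579e+01,
        1.05474691e-02,  1.11380406e-02, -9.27749397e-07]), 'position': array([0.24308613, 0.60181268, 0.22987347]), 'tcp_rot': array([ 0.58544952, -0.39603057,  0.58691224,  0.39489577]), 'ft_force': array([-0.62045061,  0.37537326, -0.43088051]), 'torque': array([-0.0014009 , -0.06639939,  0.04924863]), 'grip_width': 0.08510766951451225}
side {'img': 0, 'vfov': 47.4723, 'cx': 260.6809, 'cy': 188.2542, 'world_to_cam': [[-0.9967, -0.0778, 0.0245, 0.538], [0.0579, -0.4631, 0.8844, -0.0884], [-0.0575, 0.8829, 0.466, -1.483], [0.0, 0.0, 0.0, 1.0]]}
top {'img': 0, 'vfov': 49.9464, 'cx': 264.1284, 'cy': 192.8204, 'world_to_cam': [[0.0057, -1.0, 0.0056, 0.071], [0.9911, 0.0063, 0.1327, -0.5386], [-0.1327, 0.0048, 0.9911, -1.2555], [0.0, 0.0, 0.0, 1.0]]}
wrist {'img': 0, 'vfov': 58.1453, 'cx': 254.3764, 'cy': 184.2591, 'tool_from_camera': [[0.0007, 0.2753, -0.9614, -0.1437], [-0.0003, 0.9614, 0.2753, 0.0709], [1.0, 0.0001, 0.0008, -0.0002], [0.0, 0.0, 0.0, 1.0]]}
```

View pics/top0.png

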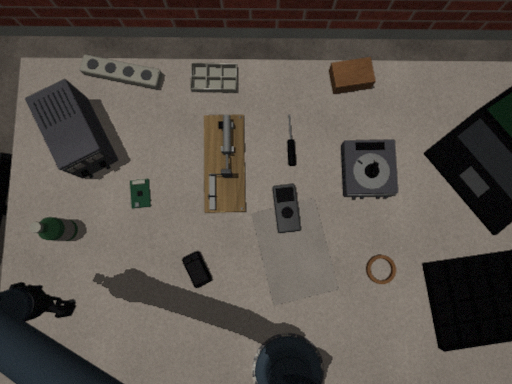

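View pics/side0.png

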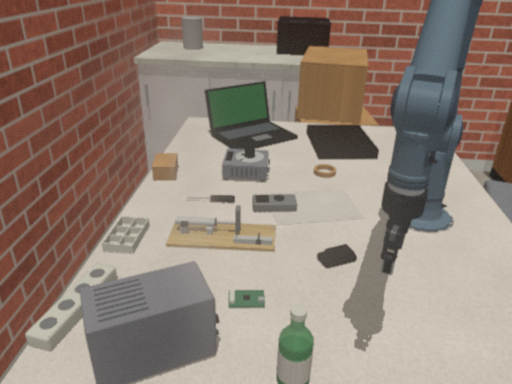

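View pics/wrist0.png

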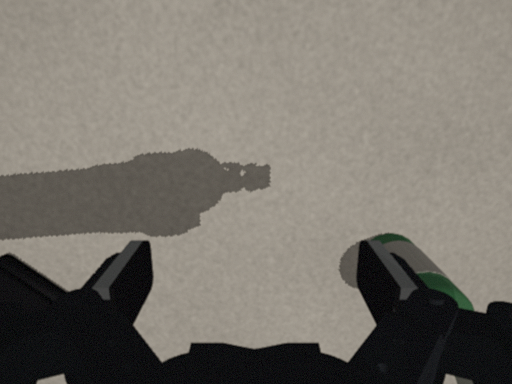

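The top view shows the rig (board around 225,165, handle near 227,173), the amp (dial around 372,171), and the bystanders between them. I'll zoom in and set up helpers.

```bash
cat > h.py <<'E'
import numpy as np,cv2
from rig import manip
from scipy.spatial.transform import Rotation as R
def rot(s): w,x,y,z=s["tcp_rot"];return R.from_quat([x,y,z,w]).as_matrix()
def cam(name):
    s=manip.read_state();d=manip.snapshot(name)
    f=d["img"].shape[0]/2/np.tan(np.radians(d["vfov"])/2)
    if name=="wrist":
        T=np.eye(4);T[:3,:3]=rot(s);T[:3,3]=s["position"];M=np.linalg.inv(T@np.array(d["tool_from_camera"]))
    else: M=np.array(d["world_to_cam"])
    return dict(img=d["img"],f=f,cx=d["cx"],cy=d["cy"],M=M)
def proj(c,p):
    q=c["M"]@np.append(p,1);return np.array([c["cx"]+c["f"]*q[0]/-q[2],c["cy"]-c["f"]*q[1]/-q[2]])
def onz(c,u,v,z):
    d=c["M"][:3,:3].T@np.array([(u-c["cx"])/c["f"],-(v-c["cy"])/c["f"],-1]);o=-c["M"][:3,:3].T@c["M"][:3,3]
    return o+d*(z-o[2])/d[2]
def crop(c,name,u0,v0,u1,v1,k):
    cv2.imwrite("pics/"+name+".png",cv2.resize(c["img"][v0:v1,u0:u1,::-1],None,fx=k,fy=k,interpolation=cv2.INTER_CUBIC))
E
python3 - <<'E'
from h import *
c=cam("top");crop(c,"amp1",335,130,405,205,8);crop(c,"rig1",195,105,255,220,5)
for u,v,z in((372,170,.113),(227,173,.1),(205,115,.012),(244,115,.012),(244,213,.012),(205,213,.012)): print(onz(c,u,v,z))
E
```

```text
[ 0.59818007 -0.24525711  0.113     ]
[0.58863467 0.18601882 0.1       ]
[0.79678442 0.26895345 0.012     ]
[0.79774111 0.14146294 0.012     ]
[0.47637589 0.13756403 0.012     ]
[0.47561937 0.26103004 0.012     ]
```

View pics/amp1.png

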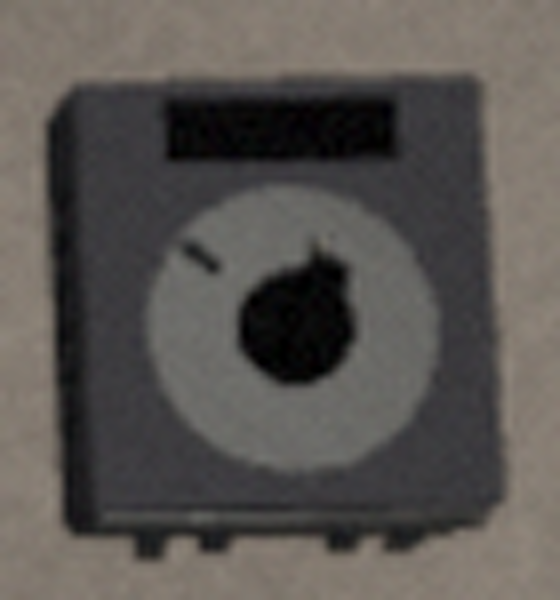

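View pics/rig1.png

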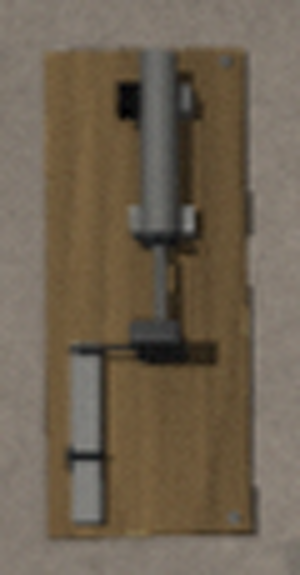

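Run:
```python
from h import *
s=manip.read_state();print(np.round(rot(s),3))
c=cam("top")
ctr=onz(c,335+292/8,130+327/8,.072);nose=onz(c,335+318/8,130+250/8,.076);tick=onz(c,335+202/8,130+257/8,.075)
a=lambda p:np.arctan2(*(p-ctr)[[1,0]])
print(ctr,np.linalg.norm((nose-ctr)[:2]),a(nose),np.linalg.norm((tick-ctr)[:2]),a(tick))
# amp yaw from case edges top z=.07
l=onz(c,335+83/8,130+95/8,.07);r=onz(c,335+478/8,130+80/8,.07);print(l,r)
```

```text
[[-0.001 -0.927  0.374]
 [-0.002  0.374  0.927]
 [-1.    -0.    -0.002]]
[ 0.60332863 -0.25474636  0.072     ] 0.030921015292992217 -0.3218506815589239 0.04359348480462522 0.9172995314562004
[ 0.69461882 -0.17675231  0.07      ] [ 0.70168903 -0.3304474   0.07      ]
```

Request:
arm_command --rows '[[[0,-0.4,-0.4,0],[0,-0.8,-0.8,0],[0,-0.8,-0.8,0],[0,-0.8,-0.8,0],[0,-0.8,-0.8,0],[0,-0.8,-0.8,0],[0,-0.8,-0.8,0],[0,-0.8,-0.8,0],[0,-0.8,-0.8,0],[0,-0.8,-0.8,0],[0,-0.8,-0.8,0],[0,-0.8,-0.8,0]]]'

```text
t: 1.75
position: [0.4982, 0.0024, 0.2316]
tcp_rot: [0.587, -0.396, 0.586, 0.396]
ft_force: [1.1, 0.4, 1.1]
grip_width: 0.0853
```

Request:
arm_command --rows '[[[0,-0.8,-0.8,0],[0,-0.8,-0.8,0],[0,-0.8,-0.8,0],[0,-0.8,-0.8,0],[0,-0.4,-0.4,0.5],[0,0,0,1],[0,0,0,1],[0,0,0,1],[0,0,0,1],[0,0,0,1],[0,0,0,1],[0,0,0,1]]]'

```text
t: 3.25
position: [0.5972, -0.23, 0.2311]
tcp_rot: [0.693, -0.14, 0.693, 0.14]
ft_force: [0.8, -0.4, 0.7]
grip_width: 0.0853
```

Request:
arm_command --rows '[[[0,0,0,1],[0,0,0,1],[0,0,0,1],[0,0,0,1],[0,0,0,1],[0,0,0,1],[0,0,0,1],[0,0,0,1],[0,0,0,1],[0,0,0,1],[0,0,0,1],[0,0,0,1]]]'

```text
t: 4.75
position: [0.5973, -0.2299, 0.231]
tcp_rot: [0.643, 0.294, 0.643, -0.294]
ft_force: [0.5, -0.7, 0.4]
grip_width: 0.0852
```

Request:
arm_command --rows '[[[0,0,0,1],[0,0,0,1],[0,0,0,1],[0,0,0,1],[0,0,0,1],[0,0,0,1],[0,0,0,1],[0,0,0,1],[0,0,0,1],[0,0,0,1],[0,0,0,0],[0,0,0,0]]]'

```text
t: 6.25
position: [0.5973, -0.2301, 0.2311]
tcp_rot: [-0.411, -0.575, -0.411, 0.575]
ft_force: [0.4, -0.7, 0.2]
grip_width: 0.0854
```

Run:
```python
from h import *
s=manip.read_state();print(s["t"],s["position"],s["q"],np.round(rot(s),3))
c=cam("wrist");cv2.imwrite("pics/w2.png",c["img"][:,:,::-1])
```

```text
6.25 [ 0.5972519  -0.2300947   0.23106713] [-0.56849143  0.75452426  1.32701361  1.66179147 -0.7519962   1.33822877
 -1.01429443] [[-0.     0.946 -0.324]
 [ 0.    -0.324 -0.946]
 [-1.    -0.    -0.   ]]
```

View pics/w2.png

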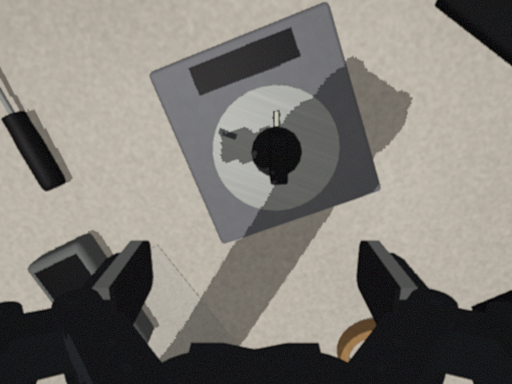

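Run:
```python
from h import *
c=cam("wrist");crop(c,"w3",205,75,350,220,4)
```

```text
(no output)
```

View pics/w3.png

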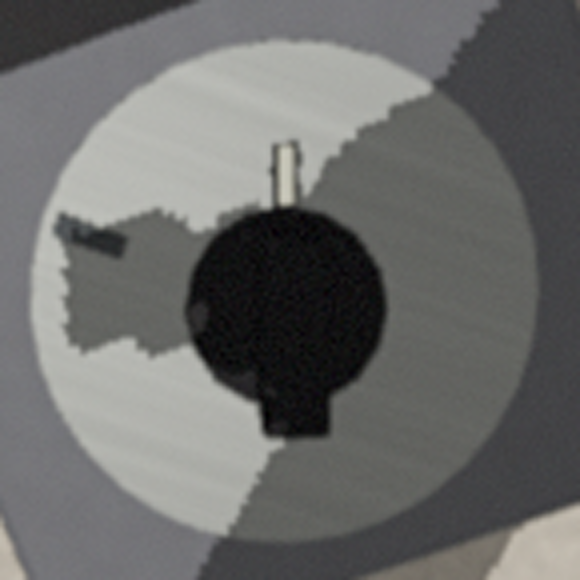

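```bash
cat > dial.py <<'E'
from h import *
import sys
def go(ctr,nose,tick,bar,u0=205,v0=75,k=4):
    c=cam("wrist");P=lambda p,z:onz(c,u0+(p[0]+.5)/k-.5,v0+(p[1]+.5)/k-.5,z)
    C=P(ctr,.071);N=P(nose,.077);T=P(tick,.075)
    a=lambda p:np.arctan2(*(p-C)[[1,0]]);r=lambda p:np.linalg.norm((p-C)[:2])
    print("C",C,"nose",r(N),a(N),"tick",r(T),a(T))
    if bar: B=P(bar,.113);print("bar end",B,r(B),a(B)-np.pi)
    s=manip.read_state();Rm=rot(s);print("tool zyaw",np.arctan2(Rm[1,2],Rm[0,2]),"C-tcp in tool",(Rm.T@(C-s["position"]))*1000)
E
python3 - <<'E'
from dial import *
go((283,291),(285,142),(92,235),(295,437))
E
```

```text
C [ 0.6060888  -0.25322435  0.071     ] nose 0.03283121723624688 -0.31601762089538105 tick 0.04379795975826607 0.940117485100253
bar end [ 0.58543648 -0.2464111   0.113     ] 0.021747154377836562 -0.31865948100454666
tool zyaw -1.9013900654910112 C-tcp in tool [160.28017825  15.82500179  18.8863586 ]
```

Request:
arm_command --rows '[[[0,0.29,0.38,0],[0.5,0,0,0],[0.7,0,0,0],[0.7,0,0,0],[0.5,0,0,0],[0.3,0,0,0],[0.16,0,0,0],[0,0,0,0]]]' --jaw 0.4

```text
t: 7.4
position: [0.6049, -0.2532, 0.0884]
tcp_rot: [0.411, 0.576, 0.411, -0.576]
ft_force: [0.0, -0.9, 1.1]
grip_width: 0.0514
```

Run:
```python
from h import *
s=manip.read_state();print(s["t"],s["position"],s["q"],s["grip_width"])
c=cam("wrist");cv2.imwrite("pics/w4.png",c["img"][:,:,::-1])
c=cam("side");crop(c,"s4",200,120,300,200,6)
```

```text
7.4 [ 0.60489376 -0.25320243  0.08841495] [-0.4387832   0.89859921  1.14906181  1.72414696 -0.90005528  1.14616971
 -0.91596897] 0.05135120636712272
```

View pics/w4.png

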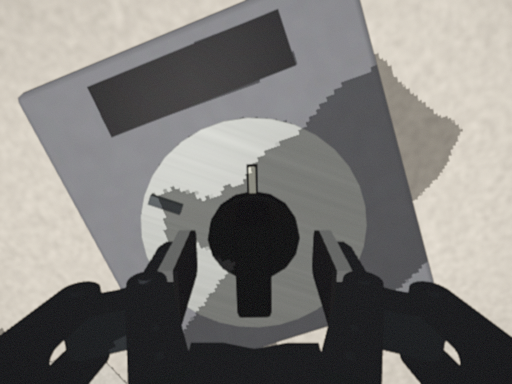

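View pics/s4.png

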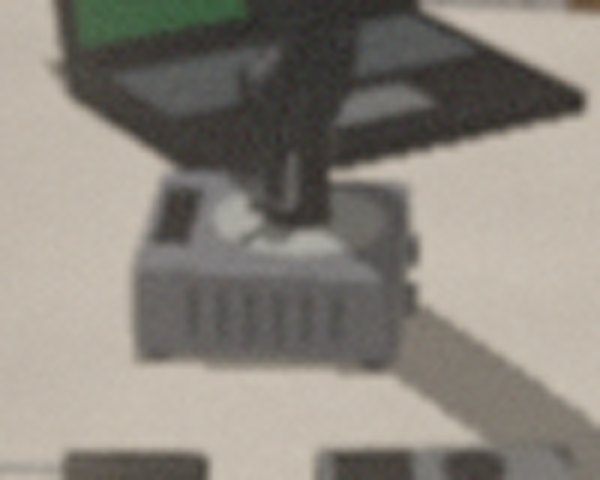

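The bar (255,285) sits centred between the fingers (185 and 325), with the nose at (252,180) and the tick at (166,204). Closing.

Request:
arm_command --rows '[[[0,0,0,0],[0,0,0,0],[0,0,0,0],[0,0,0,0],[0,0,0,0],[0,0,0,0]]]' --jaw 1.0

```text
t: 8.25
position: [0.6053, -0.2528, 0.0891]
tcp_rot: [0.411, 0.576, 0.411, -0.575]
ft_force: [-0.6, 2.5, 5.2]
grip_width: 0.0129
```

Run:
```python
from h import *
s=manip.read_state();print(s["t"],s["position"],s["grip_width"],s["ft_force"],s["torque"])
c=cam("wrist");crop(c,"w5",130,100,380,340,3)
```

```text
8.25 [ 0.60530609 -0.25282941  0.08910831] 0.012891471665422136 [-0.57264993  2.54268098  5.19417106] [ 0.44312803  0.15139795 -0.02421682]
```

View pics/w5.png

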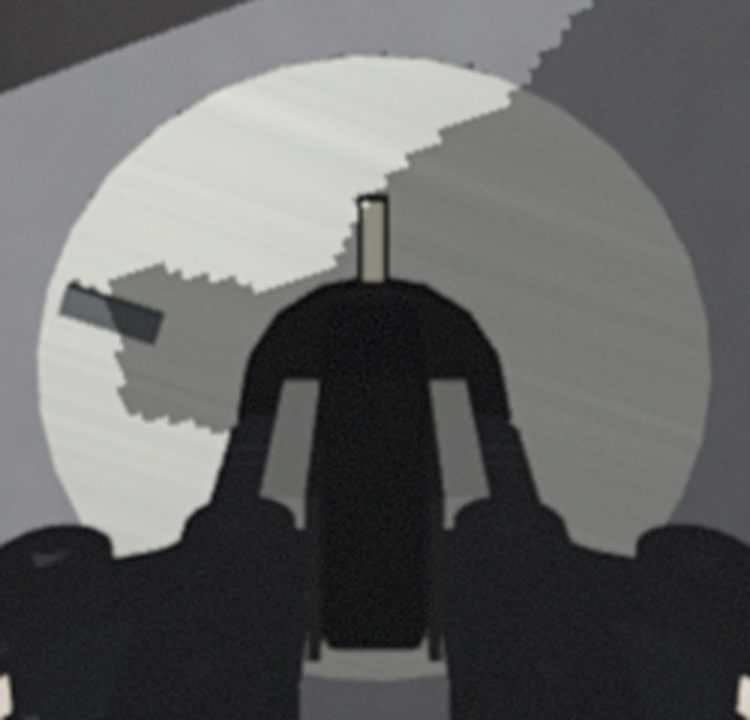

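Request:
arm_command --rows '[[[0,0,0,-0.4],[0,0,0,-0.7],[0,0,0,-0.8],[0,0,0,-0.8],[0,0,0,-0.8],[0,0,0,-0.8],[0,0,0,-0.8],[0,0,0,-0.5],[0,0,0,0]]]'

```text
t: 9.43
position: [0.6053, -0.2526, 0.0891]
tcp_rot: [0.56, 0.433, 0.56, -0.432]
ft_force: [-0.2, 2.2, 5.6]
grip_width: 0.0128
```

Run:
```python
from h import *
s=manip.read_state();print(s["t"],s["position"],s["q"],s["grip_width"],s["ft_force"],s["torque"])
```

```text
9.425 [ 0.60534775 -0.25260755  0.08911986] [-0.38968526  0.81776419  1.04271571  1.72178706 -0.79476355  1.08578745
 -0.39724271] 0.01280971213173112 [-0.1610692   2.16971603  5.61223257] [0.40864667 0.15134313 0.01918913]
```

Turning freely; continue.

Request:
arm_command --rows '[[[0,0,0,-0.4],[0,0,0,-0.8],[0,0,0,-0.8],[0,0,0,-0.8],[0,0,0,-0.8],[0,0,0,-0.8],[0,0,0,-0.8],[0,0,0,-0.5],[0,0,0,-0.2],[0,0,0,0],[0,0,0,0]]]'

```text
t: 10.8
position: [0.6053, -0.2524, 0.0891]
tcp_rot: [0.665, 0.242, 0.664, -0.241]
ft_force: [-0.7, 3.0, 5.9]
grip_width: 0.013
```

Run:
```python
from h import *
s=manip.read_state();Rm=rot(s);print(s["t"],s["position"],s["q"],"yaw",np.arctan2(Rm[1,2],Rm[0,2]),s["grip_width"],s["ft_force"])
c=cam("wrist");crop(c,"w6",130,100,380,340,3)
```

```text
10.8 [ 0.60528128 -0.25237432  0.08910347] [-0.32196685  0.74147484  0.91787963  1.7190291  -0.67780832  1.03061661
  0.1401887 ] yaw -0.6975040412580321 0.01297093309503413 [-0.65955036  2.96297585  5.86153134]
```

View pics/w6.png

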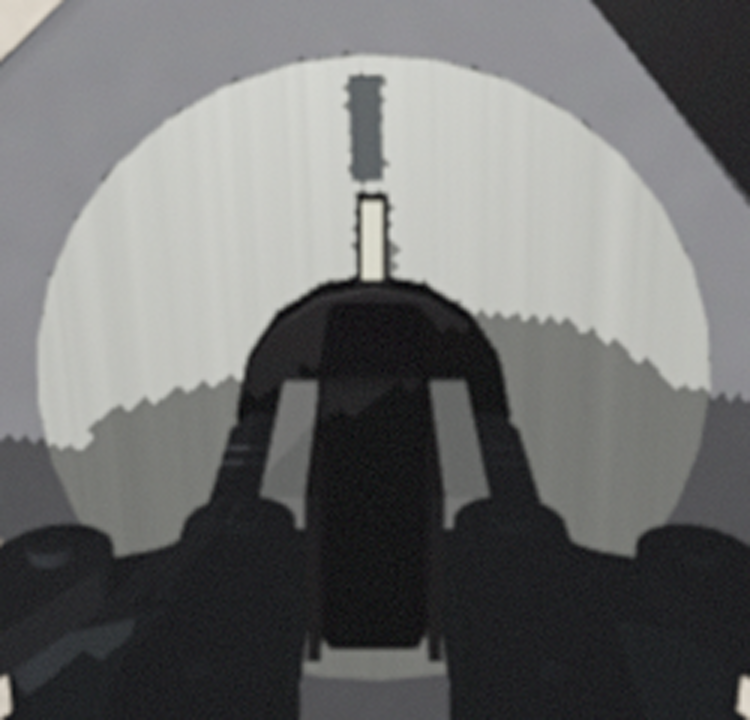

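```bash
cat > chk.py <<'E'
from h import *
def g(tin,tout,nin,ntip,u0=130,v0=100,k=3):
    c=cam("wrist");P=lambda p,z:onz(c,u0+(p[0]+.5)/k-.5,v0+(p[1]+.5)/k-.5,z)
    tin,tout=P(tin,.075),P(tout,.075);nin,ntip=P(nin,.077),P(ntip,.077)
    A=lambda d:np.arctan2(d[1],d[0])
    print("tick dir",A(tout-tin),"nose dir",A(ntip-nin),"nosetip->tick",A((tin+tout)/2-ntip),"nose-from-bar",A(ntip-np.array([.6053,-.2524,0])),"tick from axis",A((tin+tout)/2-np.array([.6053,-.2524,0])))
E
python3 - <<'E'
from chk import *
g((368.5,178),(365.5,78),(373,278),(372.5,198))
E
```

```text
tick dir 0.9008723486283352 nose dir 0.8785902265859236 nosetip->tick 0.9531229820090195 nose-from-bar 0.9090171025359193 tick from axis 0.9194947053581405
```

Request:
arm_command --rows '[[[0,0,0,-0.2],[0,0,0,0],[0,0,0,0]]]'

```text
t: 11.28
position: [0.6052, -0.2524, 0.0891]
tcp_rot: [0.667, 0.235, 0.667, -0.234]
ft_force: [-1.4, 2.8, 6.9]
grip_width: 0.0129
```

Run:
```python
from h import *
s=manip.read_state();Rm=rot(s);print(s["t"],"yaw",np.arctan2(Rm[1,2],Rm[0,2]))
c=cam("wrist");crop(c,"w7",200,110,310,210,7)
```

```text
11.275 yaw -0.6766917351494262
```

View pics/w7.png

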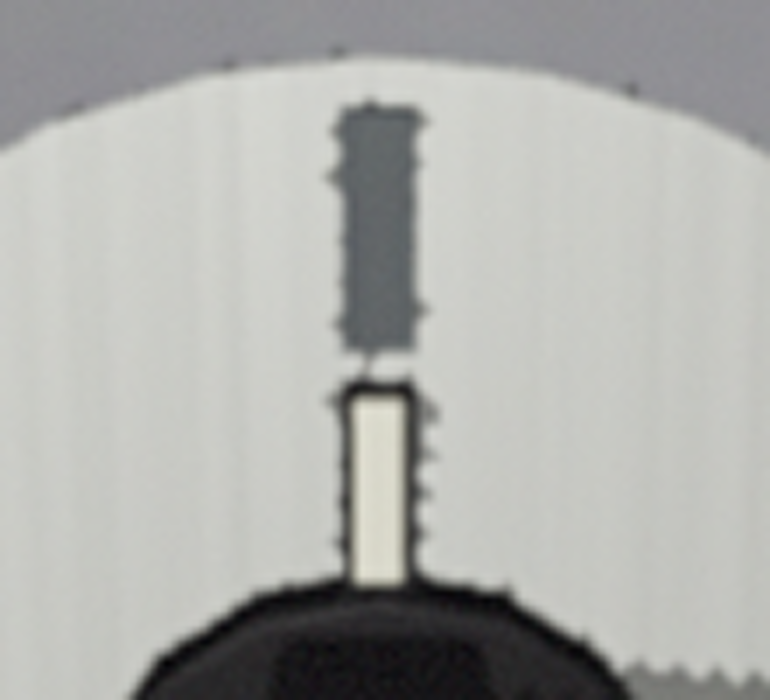

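Nose (centre x≈380) and tick (x≈379) are collinear in the zoomed picture. Releasing, rising, checking.

Request:
arm_command --rows '[[[0,0,0,0],[0,0,0,0],[0,0,0,0],[-0.2,0,0,0],[-0.6,0,0,0],[-0.9,0,0,0],[-0.7,0,0,0],[0,0,0,0]]]' --jaw 0.3

```text
t: 12.32
position: [0.6067, -0.2551, 0.2129]
tcp_rot: [0.67, 0.235, 0.664, -0.235]
ft_force: [0.1, -0.0, -0.5]
grip_width: 0.0596
```

Run:
```python
from h import *
s=manip.read_state();Rm=rot(s);print(s["t"],s["position"],"yaw",np.arctan2(Rm[1,2],Rm[0,2]),s["q"])
c=cam("wrist");crop(c,"w8",180,70,330,220,4)
```

```text
12.325 [ 0.60672038 -0.25509999  0.21292008] yaw -0.677610656885103 [-0.39050097  0.61163262  1.03060091  1.63520838 -0.55589115  1.20856221
  0.08272965]
```

View pics/w8.png

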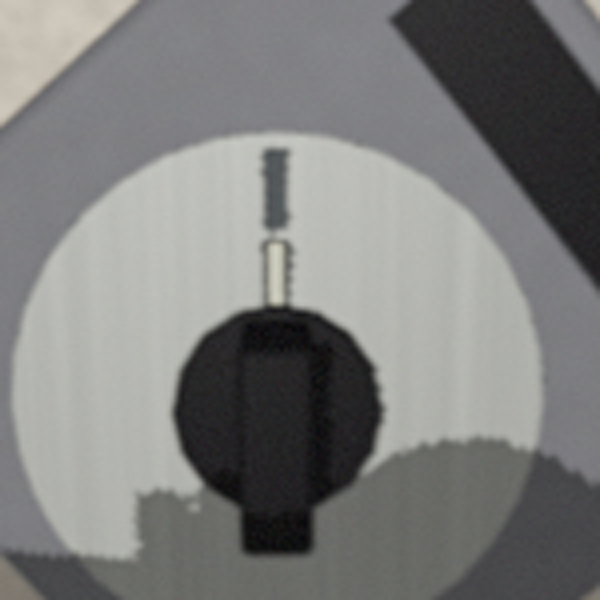

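The nose (277,275) lies in line with the tick (276,190). The dial is set, so on to the rig.

Request:
arm_command --rows '[[[-0.1,0.4,-0.35,0],[0,0.79,-0.68,0],[0,0.79,-0.68,0],[0,0.79,-0.68,0],[0,0.79,-0.68,0],[0,0.79,-0.68,0],[0,0.79,-0.68,0],[0,0.79,-0.68,0],[0,0.77,-0.69,0],[0,0,0,0]]]' --jaw 0.3

```text
t: 13.62
position: [0.5865, 0.1978, 0.2109]
tcp_rot: [0.667, 0.231, 0.67, -0.231]
ft_force: [-0.6, -1.1, 0.2]
grip_width: 0.0598
```

Request:
arm_command --rows '[[[0,0,0,-0.64],[0,0,0,-1],[0,0,0,-1],[0,0,0,-1],[0,0,0,-1],[0,0,0,-1],[0,0,0,-1],[0,0,0,0],[0,0,0,0]]]'

```text
t: 14.75
position: [0.5882, 0.1889, 0.2127]
tcp_rot: [0.707, -0.006, 0.707, 0.005]
ft_force: [-0.5, -0.5, 0.6]
grip_width: 0.06
```

Run:
```python
from h import *
s=manip.read_state();Rm=rot(s);print(s["t"],s["position"],"yaw",np.arctan2(Rm[1,2],Rm[0,2]),s["q"],np.round(Rm,4))
c=cam("wrist");cv2.imwrite("pics/w9.png",c["img"][:,:,::-1])
```

```text
14.75 [0.58816514 0.18885368 0.2126761 ] yaw 0.015815815832383902 [-1.08908342  0.47592743  0.92930785  1.7293216  -0.41372815  1.14831714
 -0.02267035] [[-1.100e-03 -1.580e-02  9.999e-01]
 [-7.000e-04  9.999e-01  1.580e-02]
 [-1.000e+00 -7.000e-04 -1.100e-03]]
```

View pics/w9.png

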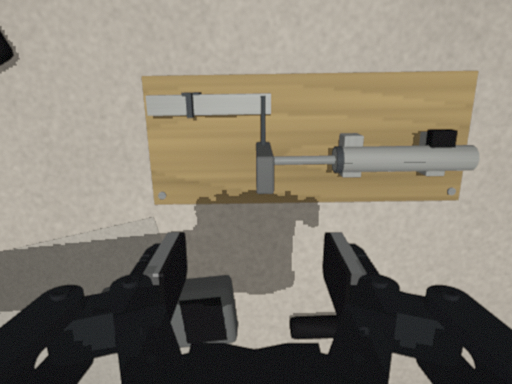

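Run:
```python
from h import *
c=cam("wrist");crop(c,"w10",140,70,290,215,5)
```

```text
(no output)
```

View pics/w10.png

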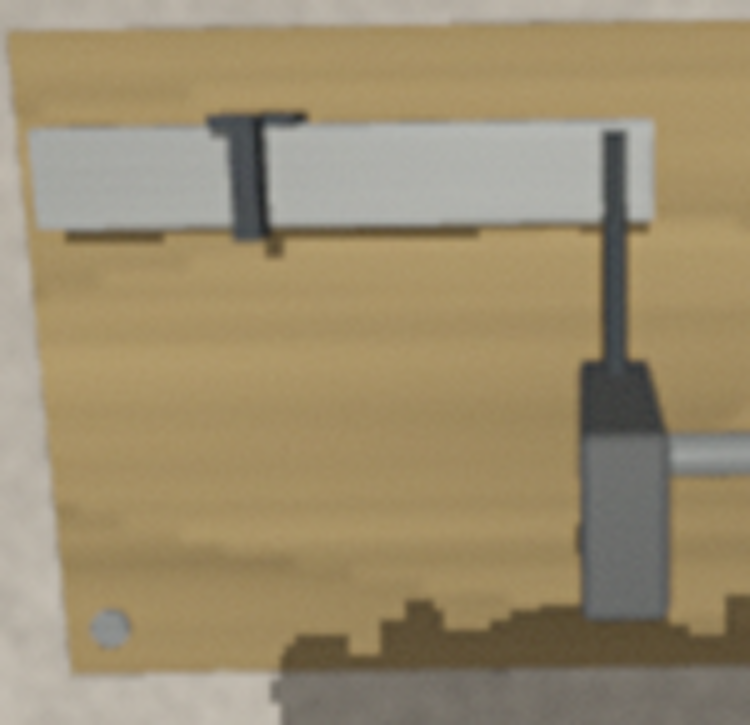

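Run:
```python
from h import *
c=cam("wrist");P=lambda u,v,z:onz(c,140+(u+.5)/5-.5,70+(v+.5)/5-.5,z)
H=P(625,526,.1);N=P(615,175,.045);M=P(247,178,.04);print(H,N,M,"pull",np.linalg.norm((M-N)[:2]))
b=[P(71,672,.012),P(745,20,.012),P(10,30,.012)];print(b, np.arctan2(*(b[1]-b[2])[[1,0]]))
r=[P(668,434,.1),P(668,618,.1),P(582,434,.1),P(585,619,.1)];print(r)
t=cam("top");Q=lambda u,v,z:onz(t,195+(u+.5)/5-.5,105+(v+.5)/5-.5,z)
print(Q(155,331,.1),Q(87,350,.045),Q(88,457,.04))
s=manip.read_state();print((rot(s).T@(H-s["position"]))*1000)
```

```text
[0.59496087 0.19336533 0.1       ] [0.59349592 0.24295385 0.045     ] [0.52776099 0.24106566 0.04      ] pull 0.0657620434566548
[array([0.48179912, 0.1369107 , 0.012     ]), array([0.61831199, 0.27036527, 0.012     ]), array([0.47843781, 0.26622347, 0.012     ])] 0.029602273283076894
[array([0.60110071, 0.20782217, 0.1       ]), array([0.60202507, 0.17868763, 0.1       ]), array([0.58810798, 0.20760398, 0.1       ]), array([0.58910153, 0.17830626, 0.1       ])]
[0.59529559 0.19032659 0.1       ] [0.59328249 0.23756478 0.045     ] [0.5265089  0.23604319 0.04      ]
[113.08386913   3.62754662   6.6096716 ]
```

Request:
arm_command --rows '[[[0,0.06,0.13,-0.12],[0.5,0,0,0],[0.7,0,0,0],[0.7,0,0,0],[0.5,0,0,0],[0.3,0,0,0],[0.19,0,0,0],[0,0,0,0]]]'

```text
t: 15.95
position: [0.5951, 0.1929, 0.0687]
tcp_rot: [0.707, -0.011, 0.707, 0.011]
ft_force: [0.6, 0.5, 0.4]
grip_width: 0.0597
```

Run:
```python
from h import *
s=manip.read_state();Rm=rot(s);print(s["t"],s["position"],"yaw",np.arctan2(Rm[1,2],Rm[0,2]),s["ft_force"])
c=cam("wrist");cv2.imwrite("pics/w11.png",c["img"][:,:,::-1])
```

```text
15.95 [0.59510861 0.19292446 0.06865408] yaw 0.031087935713499455 [0.59692839 0.5139026  0.37268555]
```

View pics/w11.png

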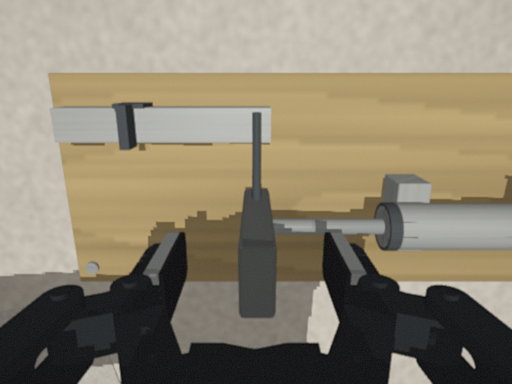

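Request:
arm_command --rows '[[[0,0,0,0],[0,0,0,0],[0,0,0,0],[0,0,0,0],[0,0,0,0],[0,0,0,0]]]' --jaw 1.0

```text
t: 16.75
position: [0.596, 0.1931, 0.0696]
tcp_rot: [0.708, -0.011, 0.706, 0.011]
ft_force: [0.7, 0.1, 4.2]
grip_width: 0.0132
```

Run:
```python
from h import *
s=manip.read_state();print(s["t"],s["position"],s["ft_force"],s["grip_width"])
c=cam("wrist");crop(c,"w12",100,80,300,230,4)
```

```text
16.75 [0.59603174 0.19309916 0.06958852] [0.68123002 0.07458342 4.21468373] 0.013226064015996563
```

View pics/w12.png

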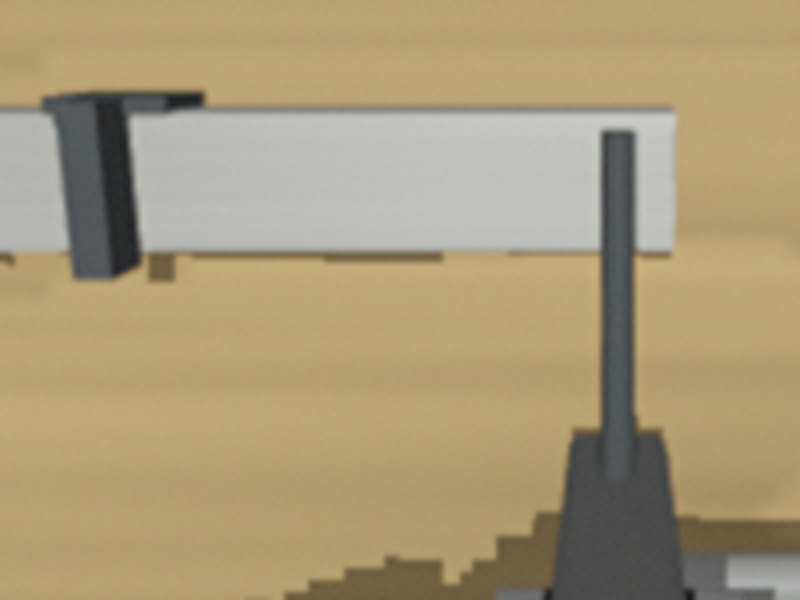

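Request:
arm_command --rows '[[[0,0,-0.1,0],[0,0,-0.2,0],[0,0,-0.25,0],[0,0,-0.25,0],[0,0,-0.25,0],[0,0,-0.15,0],[0,0,-0.06,0],[0,0,0,0],[0,0,0,0]]]'

```text
t: 17.92
position: [0.5356, 0.1912, 0.0696]
tcp_rot: [0.71, -0.011, 0.704, 0.011]
ft_force: [10.4, 1.3, -1.1]
grip_width: 0.013
```

```bash
cat > pk.py <<'E'
from h import *
s=manip.read_state();Rm=rot(s);print(s["t"],s["position"],s["ft_force"],s["grip_width"],"yaw",np.arctan2(Rm[1,2],Rm[0,2]))
E
python3 - <<'E'
from pk import *
c=cam("wrist");crop(c,"w13",200,80,310,190,6)
E
```

```text
17.925 [0.53556294 0.19119088 0.0695812 ] [10.36839392  1.25781519 -1.12317059] 0.013020868617790898 yaw 0.030730108430167956
```

View pics/w13.png

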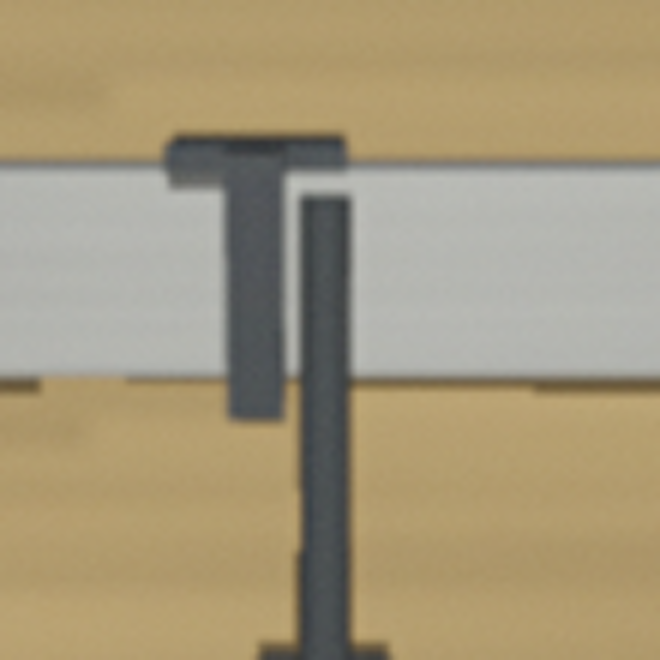

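Run:
```python
from pk import *
c=cam("wrist");P=lambda u,v,z:onz(c,200+(u+.5)/6-.5,80+(v+.5)/6-.5,z)
N=P(326,290,.045);M=P(255.5,290,.04);print(N,M,Rm.T@(M-N)*1000)
```

```text
17.975 [0.53562894 0.19119811 0.06959021] [ 9.24044036  1.18418188 -2.69857639] 0.013095920528494115 yaw 0.030629721583937373
[0.5330212  0.24133289 0.045     ] [0.52721989 0.24057107 0.04      ] [ 4.94978308 -0.58399556 -5.86465365]
```

Request:
arm_command --rows '[[[0,0,-0.06,0],[0,0,-0.06,0],[0,0,0,0],[0,0,0,0],[0,0,0,0]]]'

```text
t: 18.65
position: [0.5299, 0.191, 0.0696]
tcp_rot: [0.71, -0.011, 0.704, 0.011]
ft_force: [10.1, 0.3, -3.6]
grip_width: 0.0135
```

Run:
```python
from pk import *
c=cam("wrist");crop(c,"w14",200,80,310,190,6)
c=cam("top");crop(c,"t14",200,150,250,215,9)
c=cam("side");crop(c,"s14",220,190,290,250,9)
```

```text
18.65 [0.52992281 0.19100435 0.06960308] [10.09605406  0.26463119 -3.59232524] 0.013511289203957121 yaw 0.03060920073909484
```

View pics/w14.png

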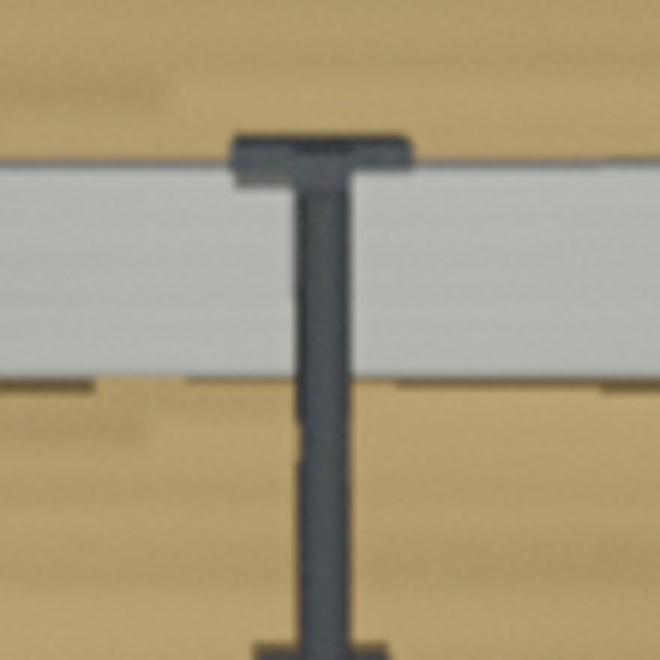

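View pics/t14.png

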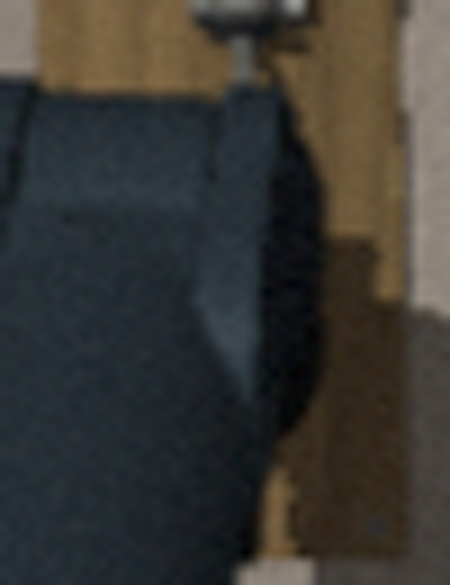

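View pics/s14.png

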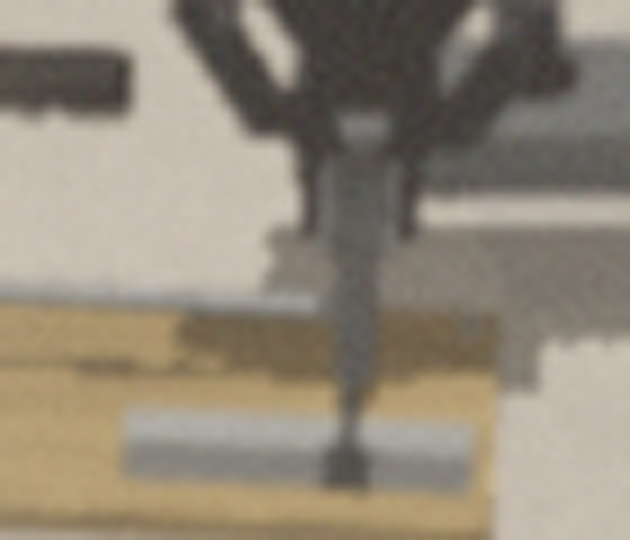

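Needle centre (x≈326) is about 4 zoomed pixels from the ridge (base bracket centred at x≈322), or roughly 0.35 mm. A small nudge will fix that.

Request:
arm_command --rows '[[[0,0,-0.008,0],[0,0,0,0],[0,0,0,0],[0,0,0,0],[0,0,0,0],[0,0,0,0],[0,0,0,0],[0,0,0,0]]]'

```text
t: 19.8
position: [0.5297, 0.191, 0.0696]
tcp_rot: [0.71, -0.011, 0.704, 0.011]
ft_force: [9.9, 1.0, -2.8]
grip_width: 0.0131
```

Run:
```python
from pk import *
c=cam("wrist");crop(c,"w15",220,85,290,155,9)
```

```text
19.8 [0.52970638 0.19102177 0.06961041] [ 9.88388781  1.00763603 -2.82062426] 0.0130972663417502 yaw 0.03061929178382756
```

View pics/w15.png

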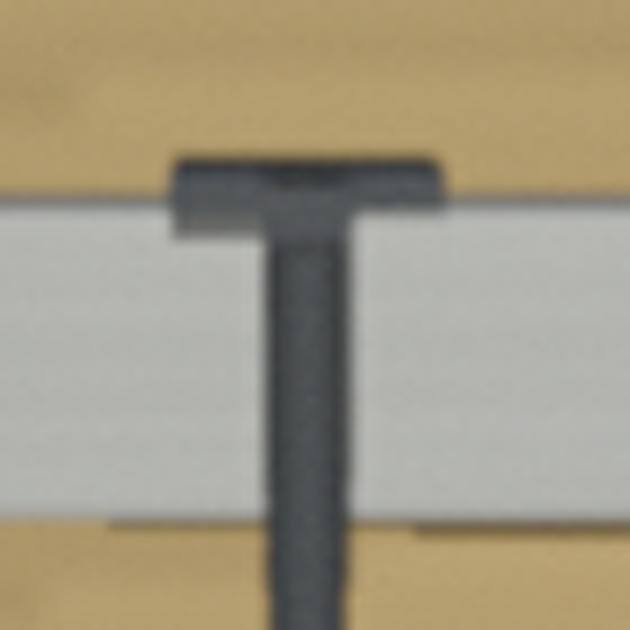

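The needle (270–346) and the ridge (262–354) are both centred at x≈308. One last look at the dial from the top camera, then I'll hand in.

Run:
```python
from pk import *
c=cam("top");crop(c,"t16",335,130,405,205,8)
```

```text
19.85 [0.52969822 0.19100014 0.06960242] [10.49001391  0.58175621 -3.9009101 ] 0.013232726269206348 yaw 0.03060301044475105
```

View pics/t16.png

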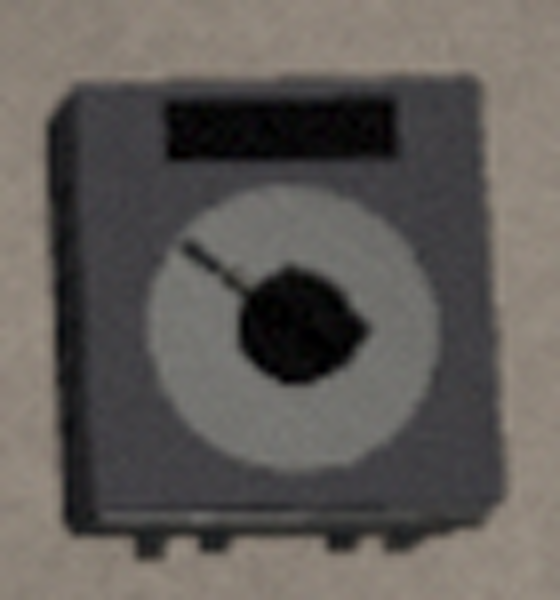

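The nose is in line with the tick at (200,257). Handing in.

```bash
python3 -c "
from rig import manip;print(manip.sign_off())"
```

```text
the job is handed in; nothing more can be done
None
```

The dial is set, the rod is held at its mark, and the job was handed in at about 19.9 s of the 51 s allowed. The sign-off gives no verdict.

- **Dial:** I turned it about 70° anticlockwise to the index tick and let go. The wrist camera afterwards and the top camera at the end both show the nose in line with the tick, within about 0.5°.
- **Rod:** I pulled it out about 66 mm by its handle, and the gripper is still holding it there. The last wrist picture shows the needle centred over the ridge to within about 0.2 mm. The arm was still, with a spring pull of about 10 N.
- **Disagreements:** Early ray-cast estimates differed by 1–3 mm, and up to about 5 mm sideways at the needle and mark between the top and wrist views. For both final settings I went by where the parts sat relative to each other in close wrist pictures.
- **Not checked:** At the end the arm hid the needle from the top camera. The side camera showed the needle over the mark only coarsely. I didn't re-measure the other objects, but no move was planned near them, and the force readings after each move showed no unexpected contact.

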